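# Lock the jar carousel and turn the red-lidded jar to the front

## Robot

A 6-joint arm with a two-finger parallel gripper is mounted at the origin on the work surface. World frame = base frame: x ahead of the robot, y to its left, z up, the work surface at z = 0. Lengths are in m, angles in rad, forces in N, time in s.
With the tool pointing down it reaches from about 0.225 to 0.875 m from the base axis. Payload 3.4 kg.
Tool frame: the origin (TCP) lies between the finger pads; the fingertips stand 8 mm ahead of it and the grasp point (between the pads) lies 11 mm behind it; z points along the fingers, y is the line along which they close (so a half turn about z gives the same grasp; the last joint's range is limited). The gripper opens to 85 mm and grips with 20 to 120 N. Pads are 22 mm wide; open, the fingers measure 114 mm over their backs; the gripper's body (76 mm by 85 mm) begins 54 mm behind the grasp point. The pads swing forward as they close: fully open they stand 13 mm farther back than shut.
Start: joints at [1.027, 0.276, 1.505, -0, 1.361, -0.121], TCP at [0.236, 0.524, 0.239] pointing down, gripper open.
Joint ranges: [-2.89, 2.89], [-0.75, 2.08], [0.22, 2.7], [-1.18, 4.32], [0.11, 2.71], [-2.7, 2.7]. Speed limits (rad/s): [2.57, 2.57, 3.14, 3.14, 3.14, 3.14].

## Interface

Orientations are given as a unit quaternion [w, x, y, z].
In Python, from rig import manip gives the robot as it stands.
- The arm moves only by the tool move_arm, never from a script. Its argument "deltas" is a list that holds one entry, the list of rows, each a list of 5 numbers: the shift along the tool's x, y, z normalised to -1 to 1, where 1 is 80 cm, then the turn about the tool's z normalised to -1 to 1, where 1 is 120 degrees, then the closure, from -1 (fully open) to 1 (shut). In form: [[[tx, ty, tz, twist, grip], ...]]. A call has 1 to 12 rows; each row is the pose to reach, as a shift and turn from the pose commanded when the call began, along the tool's axes at that moment; what a row does not reach only later rows make up. A row lasts 1/10 s, in which the tool goes at most 50 mm and 8.59 degrees, less where a joint would pass 70% of its speed; a pose out of reach is approached as far as the arm can. A call with a number of a shift or a turn outside -1 to 1 is refused whole. A call with a gripper value outside its range is refused whole. The fingers move at their own pace and stop on an object; "squeeze" is the grip in N (left out, the last holds). Time passes only in rows, so rows that repeat a pose let the fingers close. It gives the time, the measured TCP pose, the force, the opening and the grip force at its end, in the units of the state.
- manip.get_state(): the state, without advancing time (a new reading comes with each control period).
- manip.get_image(name): name is "scene" or "side" or "wrist"; returns the picture (400x640x3 uint8, red, green, blue); there is no depth.
- manip.camera_params(name): a dict with "fx", "fy", "cx", "cy" (pixels), "dist" ([k1, k2, p1, p2, k3] as OpenCV has them; the pictures are not rectified), "R" (3x3) and "t" (3): a world point X has camera coordinates R X + t; the wrist camera has in their place "tool_from_camera" (4x4, takes a point from camera to tool coordinates, whose origin is the TCP and whose axes are the flange's). Camera axes: x right, y down, z forward; pixel columns grow to the right and rows downward; lengths in m; the calibration is good to about 2 mm. A picture is of the moment at which its call begins: read the wrist's pose just before it. camera_params takes no time and is no camera call.
- manip.sign_off(): hands the job in; it is judged then, once.
The state is a dict: "clock": time; "qpos": joint angles; "qd": joint speeds; "effort": joint torques, N m; "position": TCP position; "ee_rot": TCP orientation; "contact_force": force on the tool from outside, world axes, zero at the start; "moment": the same for the moment, N m; "width": finger opening in m; "gripper_force": force on a finger pad.
Only numpy, scipy, OpenCV 4.12 (cv2) and the standard library are available. Lean on these libraries where they do the work, as an engineer would, in place of code of your own. Each camera call takes 0.05 s, during which the arm holds its last target. There are 200 camera calls.

## Task

Lay the loose retaining bar, grip upwards, across the two blue cradles of the jar carousel so that it lies flat down in both. Then turn the carousel, either way round, until the red-lidded jar faces the yellow pointer, and hold it still there: finish with the gripper still closed on the bar's black grip and the bar still down in its cradles. Leave the sauce jar, the spatula and the pot where they are.

Things in the scene. Friction and masses are not known exactly. Their poses are not given: they have to be found in the camera images.
- stand: Fixed stand of the carousel: a black round foot, 210 mm across and 22 mm high, from under which a yellow arrow (8 mm high) sticks out along the counter. Origin at the centre of its underside, on the turning axis; its x axis points along the yellow arrow, z up. The arrow marks the front.
- pointer_tip (a point): Tip of the yellow arrow, on the stand's x axis, 185 mm from the turning axis.
- carousel: Round light-wood turntable, 290 mm across, 12 mm thick, on the stand; origin at its underside on the upright turning axis, 24 mm above the counter. Turns both ways without stops (friction 0.06 N m, stays where left). x axis: from one blue cradle to the other. Four closed jars (58 mm across, lid tops 88 mm above this origin) stand fixed at x = +-55, y = +-43 mm: one lid red, three black.
- bar_seat (a point): Point on the turning axis, midway between the seats of the two cradles and level with them, 118 mm above the counter and 6 mm above the lids; turns with the carousel, axes parallel to the carousel's.
- cradle_a (a point): Centre of the flat seat of the cradle at the carousel's +x, 118 mm from the axis: a blue post, 22 mm long in x. The bar's underside rests on it, between side walls 50 mm apart in y; its outer end wall is 129 mm from the axis. The walls stand 10 mm, with outward-flared tops to 22 mm above the seat.
- cradle_b (a point): The same point of the like cradle at the carousel's -x.
- red_lid (a point): Centre of the top of the red lid of the marked jar, 70 mm from the turning axis. It faces front when the line from the turning axis to it points along the yellow arrow.
- bar: Loose retaining bar, 0.2 to 0.4 kg: flat bright metal strip 250 mm long (its x axis), 44 mm wide (y) and 5 mm thick, with a black upright grip along its middle on top, 90 mm long (x), 14 mm wide (y), rising from 5 to 39 mm above the underside. Origin at the centre of the underside, z up. Either end may go in either cradle. It starts flat on the counter.
- bar_grip (a point): Middle of the black grip, 24 mm above the bar's underside: pinch the grip here across its 14 mm width.
- sauce_jar: Bystander: closed amber jar with a yellow lid, 68 mm across, 95 mm high; origin at the centre of its underside.
- spatula: Bystander: spatula with dark wooden handle and yellow blade lying on the counter, handle towards its -x.
- pot: Bystander: open aluminium pot, 170 mm across, 90 mm high; origin at the centre of its underside.

How it is judged:
By the outcome, as a careful person would: the job done as asked, in the order asked, and still so for the second after the job is handed in, while the arm keeps its last pose, push and grip.
It also fails if it takes over 56 s, if anything falls off the work surface, if the arm or the gripper's body presses on something with over 40 N, if the wrist force passes 120 N, or if a joint passes its speed limit or range.

## Working session

There is one attempt and no reset: what is moved stays moved. The work goes in short steps, Python scripts to look and compute and a tool call to move; the robot and the scene stay as the last step left them, time stands still between calls to the robot, and variables do not carry over. Pictures are saved under pics/ and viewed, at most 10 in all, crops included, and the job is handed in when it is done.

Besides the shell and the picture viewer there is one more tool, called in YAML: its name, and indented under it one key for each argument. move_arm: Moves the arm, as the interface text tells. Scaled input: -1 to 1 covers 80 cm each way for a shift and 120 degrees each way for a turn. Its arguments: {"type":"object","properties":{"deltas":{"type":"array","items":{"type":"array","items":{"type":"array","items":{"type":"number","minimum":-1,"maximum":1}}}},"squeeze":{"type":"number"}},"required":["deltas"]}

```bash
ls; mkdir -p pics; python3 - <<'E'
from rig import manip
import cv2,numpy as np
s=manip.get_state();print({k:np.round(v,3).tolist() for k,v in s.items()})
a=manip.get_image("scene");b=manip.get_image("side");c=manip.get_image("wrist")
for n,i in zip("scene side wrist".split(),(a,b,c)):
    cv2.imwrite(f"pics/{n}0.png",i[:,:,::-1]); p=manip.camera_params(n);print(n,{k:np.round(v,4).tolist() for k,v in p.items()})
E
```

```text
pics
{'clock': 0.0, 'qpos': [1.027, 0.277, 1.506, -0.0, 1.361, -0.121], 'qd': [0.0, -0.0, -0.0, 0.0, -0.0, 0.002], 'effort': [-0.0, -41.678, -24.58, -0.0, 0.011, -0.0], 'position': [0.236, 0.524, 0.238], 'ee_rot': [-0.0, 0.21, 0.978, -0.001], 'contact_force': [0.53, -0.247, -0.099], 'moment': [-0.006, 0.003, 0.014], 'gripper_force': 0.0, 'width': 0.085}
scene {'fx': 449.8861, 'fy': 449.8861, 'cx': 327.9668, 'cy': 201.1968, 'dist': [-0.0161, 0.0, 0.0, 0.0, 0.0], 'R': [[-0.5787, 0.8155, 0.0117], [0.5739, 0.4174, -0.7045], [-0.5794, -0.401, -0.7096]], 't': [0.2822, -0.2667, 2.0057]}
side {'fx': 504.8485, 'fy': 504.8485, 'cx': 316.542, 'cy': 190.9071, 'dist': [-0.0267, 0.0, 0.0, 0.0, 0.0], 'R': [[-0.9885, -0.1513, -0.0047], [-0.0973, 0.6588, -0.746], [0.116, -0.737, -0.6659]], 't': [0.5648, 0.0983, 1.7048]}
wrist {'fx': 315.2854, 'fy': 315.2854, 'cx': 315.7535, 'cy': 198.966, 'dist': [-0.0493, 0.0, 0.0, 0.0, 0.0], 'tool_from_camera': [[0.0009, -0.9561, -0.2931, 0.0757], [1.0, 0.001, -0.0001, -0.0024], [0.0004, -0.2931, 0.9561, -0.1348], [0.0, 0.0, 0.0, 1.0]]}
```

View pics/scene0.png

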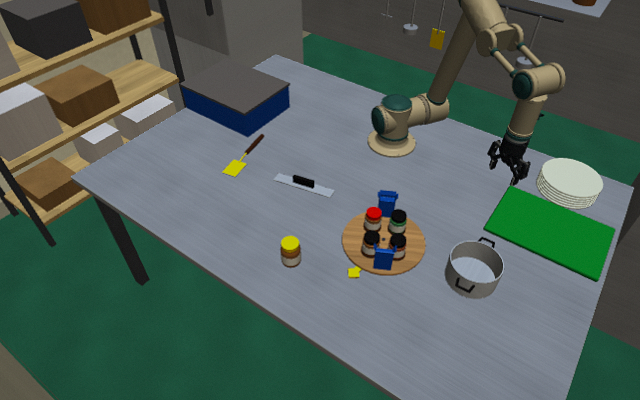

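View pics/side0.png

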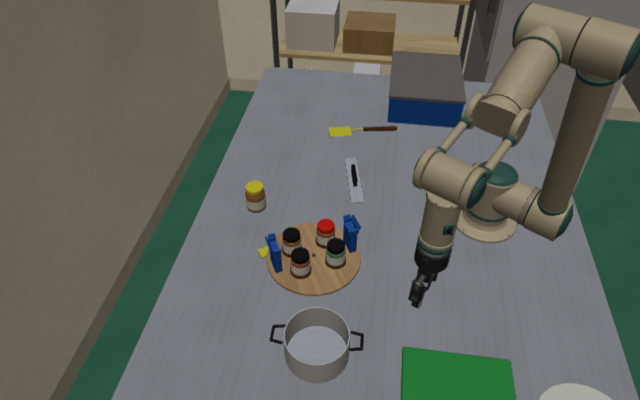

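The scene view shows the bar at about (303,184), the carousel at (384,241) with cradles at (387,204) and (384,258), the red lid at (374,213) and the arrow at (354,272). The side view shows the bar at (354,180), the cradles at (351,233) and (274,253), and the red lid at (326,227).

```bash
cat > h.py <<'E'
import numpy as np,cv2
from rig import manip
from scipy.spatial.transform import Rotation as Ro
def cam(n,s=None):
    p=manip.camera_params(n);K=np.array([[p['fx'],0,p['cx']],[0,p['fy'],p['cy']],[0,0,1.]]);d=np.array(p['dist'])
    if 'R' in p: R=np.array(p['R']);c=-R.T@np.array(p['t']);return K,d,R.T,c
    s=s or manip.get_state();q=s['ee_rot'];Rt=Ro.from_quat([q[1],q[2],q[3],q[0]]).as_matrix();T=np.array(p['tool_from_camera'])
    return K,d,Rt@T[:3,:3],Rt@T[:3,3]+np.array(s['position'])
def ray(C,px):
    K,d,Rw,c=C;u=cv2.undistortPoints(np.array(px,float).reshape(-1,1,2),K,d)[:,0]
    return c,(Rw@np.c_[u,np.ones(len(u))].T).T
def plane(C,px,z):
    c,r=ray(C,px);return c+r*((z-c[2])/r[:,2])[:,None]
def tri(l):
    A=np.zeros((3,3));b=np.zeros(3)
    for C,px in l:
        c,r=ray(C,[px]);r=r[0]/np.linalg.norm(r[0]);P=np.eye(3)-np.outer(r,r);A+=P;b+=P@c
    return np.linalg.solve(A,b)
def blobs(m,mn=15,roi=None):
    m=m.astype(np.uint8)
    if roi:
        k=np.zeros_like(m);x0,y0,x1,y1=roi;k[y0:y1,x0:x1]=1;m=m*k
    n,L,S,c=cv2.connectedComponentsWithStats(m)
    return [(int(S[i,4]),c[i],S[i,:4],L==i) for i in np.argsort(-S[:,4]) if i and S[i,4]>=mn]
def masks(im):
    h=cv2.cvtColor(im,cv2.COLOR_RGB2HSV);H,S,V=h[...,0],h[...,1],h[...,2]
    return dict(blue=(H>105)&(H<125)&(S>150)&(V>50),red=((H<6)|(H>174))&(S>180)&(V>100),yel=(H>24)&(H<34)&(S>180)&(V>100),
      wood=(H>5)&(H<20)&(S>80)&(V>100),black=(V<35),bright=(S<40)&(V>150))
E
cat > a.py <<'E'
from h import *
roi=dict(scene=dict(car=(330,180,440,290),bar=(265,165,345,205)),side=dict(car=(250,205,370,295),bar=(335,145,375,210)))
for n in('scene','side'):
    im=cv2.imread(f'pics/{n}0.png')[:,:,::-1].copy();M=masks(im);C=cam(n)
    for k,z in(('red',.112),('yel',.008),('wood',.036),('blue',.118)):
        for b in blobs(M[k],20,roi[n]['car']): 
            print(n,k,b[0],b[1].round(1),b[2],plane(C,b[1],z)[0].round(4))
    w=blobs(M['wood'],200,roi[n]['car'])
    if w:
        pts=cv2.convexHull(np.argwhere(w[0][3])[:,::-1].astype(np.int32));P=plane(C,pts[:,0],.036)
        c,r=cv2.minEnclosingCircle(P[:,:2].astype(np.float32));A=np.c_[2*P[:,:2],np.ones(len(P))];s=np.linalg.lstsq(A,(P[:,:2]**2).sum(1),rcond=None)[0]
        print('disk',c,r,s[:2],np.sqrt(s[2]+s[:2]@s[:2]))
    x0,y0,x1,y1=roi[n]['bar']
    for k,z in(('black',.022),('bright',.005)):
        for b in blobs(M[k],20,roi[n]['bar'])[:2]:
            pts=np.argwhere(b[3])[:,::-1];P=plane(C,pts,z)[:,:2];q=cv2.minAreaRect(P.astype(np.float32)*1000);print(n,k,b[0],b[1].round(1),np.round(P.mean(0),4),q)
E
python3 a.py
```

```text
scene red 130 [373.7 212.2] [367 207  15  11] [0.515  0.2102 0.112 ]
scene yel 110 [353.9 271.5] [348 266  14  12] [0.6967 0.254  0.008 ]
scene wood 2036 [382.8 246.5] [342 212  83  63] [0.5694 0.2871 0.036 ]
scene wood 272 [384.2 232.6] [378 217  14  31] [0.5122 0.2593 0.036 ]
scene blue 388 [383.3 257.4] [374 243  23  27] [0.6684 0.3379 0.118 ]
scene blue 382 [386.8 201.7] [378 190  20  27] [0.4501 0.2235 0.118 ]
disk (0.5448994636535645, 0.27335280179977417) 0.1445956975221634 [0.54412711 0.27344645] 0.1431035369017943
scene black 144 [303.3 180.8] [ 0.4553 -0.1435] ((455.66259765625, -144.46290588378906), (37.06521987915039, 97.512451171875), 12.277215003967285)
scene bright 347 [304.4 185. ] [ 0.458  -0.1373] ((452.8740234375, -144.61166381835938), (53.99533462524414, 253.20875549316406), 11.713706016540527)
side red 166 [325.3 225.2] [318 219  16  14] [0.5115 0.2114 0.112 ]
side yel 57 [263.1 251.5] [259 247   9  10] [0.703  0.2545 0.008 ]
side wood 2768 [315.6 267.4] [267 223  94  72] [0.5255 0.3165 0.036 ]
side wood 83 [338.4 232.9] [334 226   9  14] [0.4752 0.1656 0.036 ]
side wood 66 [279.5 240. ] [276 232   7  17] [0.6553 0.2234 0.036 ]
side blue 427 [350.4 231.9] [344 215  17  37] [0.4328 0.2339 0.118 ]
side blue 320 [274.1 251.8] [265 234  17  38] [0.6411 0.3442 0.118 ]
disk (0.5388670563697815, 0.2744486629962921) 0.1450490653514862 [0.53968721 0.27489277] 0.14349403701705163
side black 64 [353.7 174.8] [ 0.4559 -0.1469] ((455.99517822265625, -146.76089477539062), (12.39061164855957, 114.3114242553711), 11.070307731628418)
side bright 267 [354.  185.4] [ 0.4505 -0.1091] ((455.5443115234375, -143.7230224609375), (41.94051742553711, 239.05897521972656), 11.678394317626953)
```

```bash
python3 - <<'E'
import cv2,numpy as np
a=cv2.imread('pics/scene0.png')[160:290,260:440];b=cv2.imread('pics/side0.png')[140:300,240:380]
a=cv2.resize(a,None,fx=2.2,fy=2.2,interpolation=2);b=cv2.resize(b,None,fx=2.5,fy=2.5,interpolation=2)
o=np.zeros((400,750,3),np.uint8);o[:a.shape[0],:a.shape[1]]=a;o[:b.shape[0],396:396+b.shape[1]]=b;cv2.imwrite('pics/crop.png',o)
E
```

```text
(no output)
```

View pics/crop.png

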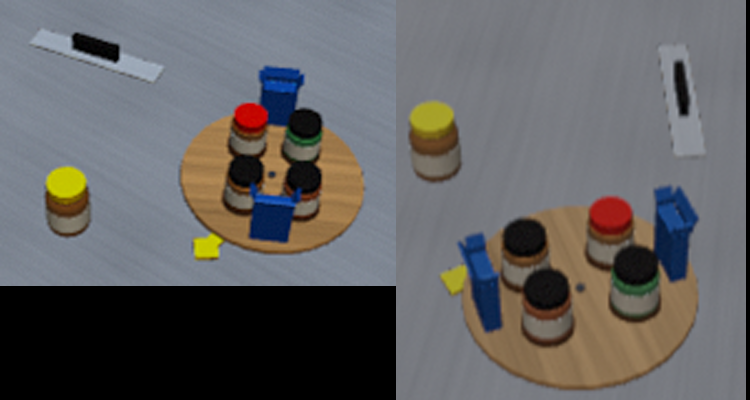

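The crop confirms the layout: the cradle line runs at about 28°, the red jar is by the near cradle, and the arrow points to about -7°. I'll move to a wrist view over the carousel next.

move_arm:
  deltas:
    - [[-0.55, -0.23, -0.15, 0.45, -1], [-0.55, -0.23, -0.15, 0.45, -1], [-0.55, -0.23, -0.15, 0.45, -1], [-0.55, -0.23, -0.15, 0.45, -1], [-0.55, -0.23, -0.15, 0.45, -1], [-0.55, -0.23, -0.15, 0.45, -1], [-0.55, -0.23, -0.15, 0.45, -1], [-0.55, -0.23, -0.15, 0.45, -1], [-0.55, -0.23, -0.15, 0.45, -1], [-0.55, -0.23, -0.15, 0.45, -1], [-0.55, -0.23, -0.15, 0.45, -1], [-0.55, -0.23, -0.15, 0.45, -1]]

```text
clock: 1.35
position: [0.562, 0.1754, 0.3587]
ee_rot: [-0.001, 0.632, 0.775, -0.0]
contact_force: [0.5, -0.5, -0.0]
width: 0.0853
gripper_force: 0.0
```

```bash
cat > w.py <<'E'
from h import *
import sys
n=sys.argv[1];s=manip.get_state();im=manip.get_image("wrist");cv2.imwrite(f'pics/{n}.png',im[:,:,::-1]);C=cam('wrist',s)
q=s['ee_rot'];Rt=Ro.from_quat([q[1],q[2],q[3],q[0]]).as_matrix()
print(s['clock'],np.round(s['position'],4),'q',np.round(s['qpos'],3),'yawY',np.degrees(np.arctan2(Rt[1,1],Rt[0,1])).round(2),'zax',Rt[:,2].round(3),'F',np.round(s['contact_force'],1),s['width'],s['gripper_force'])
M=masks(im)
for k,z in(('red',.112),('yel',.008),('wood',.036),('blue',.135),('bright',.005)):
    for b in blobs(M[k],150)[:4]:
        P=plane(C,np.argwhere(b[3])[:,::-1],z)[:,:2]
        print(k,b[0],b[1].round(1),b[2],P.mean(0).round(4),[np.round(v,1) for v in cv2.minAreaRect((P*1000).astype(np.float32))])
E
python3 w.py w1
```

```text
1.35 [0.562  0.1754 0.3587] q [ 1.840e-01  2.580e-01  1.242e+00  1.000e-03  1.643e+00 -2.000e-02] yawY 11.66 zax [-0.002  0.    -1.   ] F [ 0.5 -0.5 -0. ] 0.08533684665217116 0.0
wood 20816 [313.1  89.9] [211   0 207 186] [0.5382 0.2604] [array([541.2, 251.9]), array([284.2, 248.1]), np.float64(11.7)]
blue 1799 [208.2 112.3] [183  78  49  68] [0.43  0.213] [array([429.7, 212.9]), array([38.6, 70.4]), np.float64(27.9)]
blue 183 [425.7  72.7] [416  56  22  28] [0.6536 0.3018] [array([651. , 302.5]), array([19.8, 27.8]), np.float64(46.3)]
bright 1061 [229.4 310.8] [205 250  35 115] [ 0.4635 -0.1462] [array([ 454.2, -145.3]), array([ 42.8, 248.8]), np.float64(12.6)]
```

View pics/w1.png

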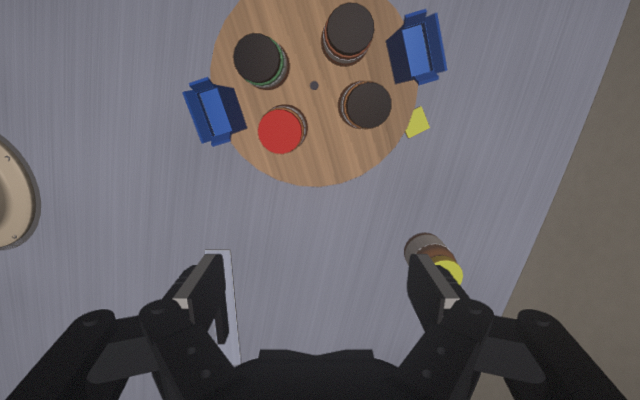

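The wrist view shows the axis dot at (314,85), the seats as lighter blue patches near (213,112) and (416,50), the red lid at (281,131), the arrow near (418,122) and the bar beside the left finger.

```bash
cat > m.py <<'E'
from h import *
s=manip.get_state();C=cam('wrist',s);im=cv2.imread('pics/w1.png')[:,:,::-1].copy();h=cv2.cvtColor(im,cv2.COLOR_RGB2HSV);H,S,V=[h[...,i] for i in range(3)]
for p in[(112,212),(50,416),(95,200),(30,430),(131,281),(122,418)]:print(p,h[p])
c=plane(C,[blobs(V<95,8,(305,76,323,95))[0][1]],.036)[0];print('dot',c)
r=blobs(((H<6)|(H>174))&(S>120)&(V>60),100,(230,90,330,170))[0];(u,v),rad=cv2.minEnclosingCircle(np.argwhere(r[3])[:,::-1].astype(np.int32));R=plane(C,[(u,v)],.112)[0];print('red',u,v,rad,R,'ang',np.degrees(np.arctan2(*(R-c)[[1,0]])),np.linalg.norm((R-c)[:2]))
y=blobs((H>22)&(H<36)&(S>120)&(V>60),50,(395,95,440,145))[0];P=plane(C,np.argwhere(y[3])[:,::-1],.008);d=P-c;a=np.degrees(np.arctan2(d[:,1],d[:,0]));rr=np.hypot(d[:,0],d[:,1]);i=rr.argsort()[-4:]
print('arrow n',len(P),'mean ang',np.degrees(np.arctan2(*d.mean(0)[[1,0]])),'far',rr[i],a[i],'rng',a.min(),a.max())
hull=cv2.approxPolyDP(cv2.convexHull(np.argwhere(y[3])[:,::-1].astype(np.int32)),2,True)[:,0]
for p in hull:
    d=plane(C,[p],.008)[0]-c;print('  corner',p,np.hypot(*d[:2]).round(4),np.degrees(np.arctan2(d[1],d[0])).round(1))
bl=(H>100)&(H<128)&(S>120)
for roi in((175,70,250,150),(380,0,455,95)):
    x0,y0,x1,y1=roi;t=V[y0:y1,x0:x1][bl[y0:y1,x0:x1]];print(np.percentile(t,[10,30,50,70,90]))
    for b in blobs(bl&(V>115),30,roi)[:2]:
        P=plane(C,np.argwhere(b[3])[:,::-1],.118)[:,:2];print('seat',b[0],b[1],P.mean(0),np.linalg.norm(P.mean(0)-c[:2]),[np.round(q,1) for q in cv2.minAreaRect((P*1000).astype(np.float32))])
E
python3 m.py
python3 - <<'E'
import cv2
a=cv2.imread('pics/w1.png')[0:190,170:460];cv2.imwrite('pics/w1c.png',cv2.resize(a,None,fx=2.7,fy=2.7,interpolation=2))
E
```

```text
(112, 212) [110 165 158]
(50, 416) [110 149 169]
(95, 200) [111 121 135]
(30, 430) [112 140  93]
(131, 281) [  1 176 178]
(122, 418) [ 30 137 182]
dot [0.53602319 0.26983143 0.036     ]
red 279.20849609375 131.3577117919922 22.4116153717041 [0.50768802 0.20662447 0.112     ] ang -114.14630921969554 0.06926760073602514
arrow n 421 mean ang -6.64022566866822 far [0.18116011 0.18152057 0.18175149 0.18235433] [-5.81692188 -7.26993601 -6.24983726 -6.68059187] rng -15.163758840490662 1.548986121424782
  corner [420 107] 0.1607 1.5
  corner [428 127] 0.1824 -6.7
  corner [408 137] 0.1611 -15.2
  corner [405 130] 0.1516 -12.6
  corner [414 109] 0.1526 -0.1
[ 72. 108. 116. 157. 160.]
seat 948 [216.08122363 115.03375527] [0.43304227 0.21079669] 0.11870201905694303 [array([434. , 209.1]), array([27.7, 63.3]), np.float64(19.7)]
seat 128 [192.8359375 117.265625 ] [0.40647552 0.20292837] 0.1458033539012086 [array([406.6, 202.9]), array([ 3.2, 59.8]), np.float64(28.3)]
[ 92.  96. 127. 167. 171.]
seat 963 [415.89096573  50.77258567] [0.64044391 0.32497075] 0.11808485094743566 [array([640.9, 324.1]), array([22.3, 53.1]), np.float64(29.5)]
seat 131 [440.45801527  41.38167939] [0.6644042  0.34023082] 0.14641638450089248 [array([664.6, 339.9]), array([ 2.6, 60.4]), np.float64(27.9)]
```

View pics/w1c.png

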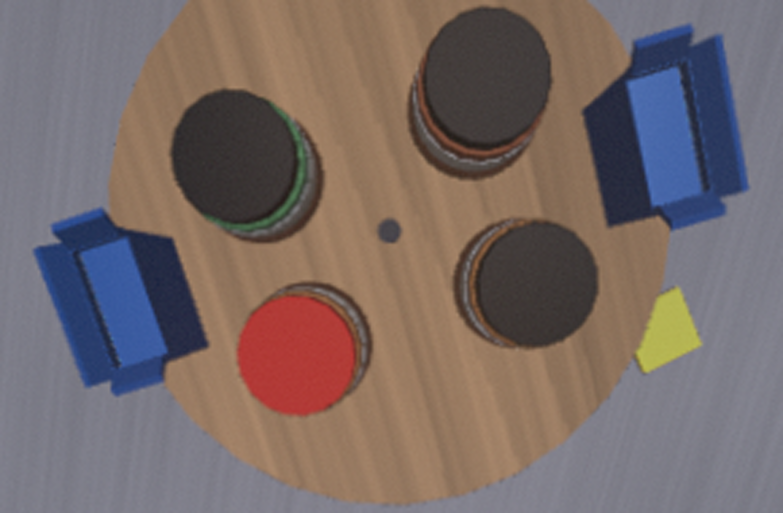

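The crop gives sharp cradles: axis at (0.5365, 0.270), cradle line 28.2°, arrow -6.7°, so the turn needed is about +107°. Next I'll move to just above the bar.

move_arm:
  deltas:
    - [[-0.365, -0.212, 0.248, 0, -1], [-0.365, -0.212, 0.248, 0, -1], [-0.365, -0.212, 0.248, 0, -1], [-0.365, -0.212, 0.248, 0, -1], [-0.365, -0.212, 0.248, 0, -1], [-0.365, -0.212, 0.248, 0, -1], [-0.365, -0.212, 0.248, 0, -1], [-0.365, -0.212, 0.248, 0, -1], [-0.365, -0.212, 0.248, 0, -1], [-0.365, -0.212, 0.248, 0, -1], [-0.365, -0.212, 0.248, 0, -1]]

```text
clock: 2.5
position: [0.4558, -0.1429, 0.1616]
ee_rot: [0.0, 0.63, 0.776, 0.001]
contact_force: [0.3, -0.2, 0.5]
width: 0.0852
gripper_force: 0.0
```

```bash
python3 w.py w2
```

```text
2.5 [ 0.4558 -0.1429  0.1616] q [-4.500e-01  1.900e-01  1.829e+00  1.000e-03  1.121e+00 -6.580e-01] yawY 11.87 zax [ 0.001  0.    -1.   ] F [ 0.3 -0.2  0.5] 0.08521038251227632 0.0
bright 9490 [313.4 160.6] [289  44  50 254] [ 0.4484 -0.128 ] [array([ 452.1, -146. ]), array([ 43., 248.]), np.float64(11.6)]
```

View pics/w2.png

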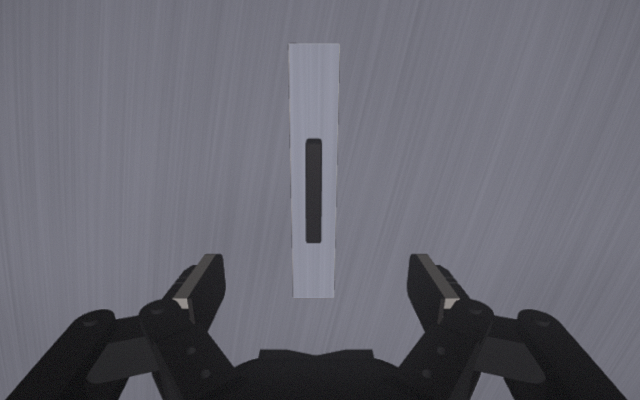

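The whole bar is visible with its grip at (314,190), centred between the fingers. The strip fits 43x248 mm at 11.6°.

move_arm:
  deltas:
    - [[-0.003, -0.005, 0.13, 0.002, -1], [-0.003, -0.005, 0.13, 0.002, -1], [-0.003, -0.005, 0.13, 0.002, -1], [-0.003, -0.005, 0.13, 0.002, -1], [-0.003, -0.005, 0.13, 0.002, -1], [-0.003, -0.005, 0.13, 0.002, -1]]

```text
clock: 3.15
position: [0.454, -0.1482, 0.0592]
ee_rot: [0.003, 0.632, 0.775, 0.001]
contact_force: [-0.4, 1.4, 0.2]
width: 0.0854
gripper_force: 0.0
```

move_arm:
  deltas:
    - [[0.002, -0.002, 0.05, 0, -1], [0.002, -0.002, 0.05, 0, -1], [0.002, -0.002, 0.05, 0, -1], [0.002, -0.002, 0.05, 0, -1], [0.002, -0.002, 0.05, 0, -1], [0.002, -0.002, 0.05, 0, -1]]

```text
clock: 3.75
position: [0.4507, -0.1467, 0.0179]
ee_rot: [0.001, 0.632, 0.775, 0.0]
contact_force: [-0.7, 0.1, -0.3]
width: 0.0856
gripper_force: 0.0
```

move_arm:
  deltas:
    - [[0, 0, 0.003, 0, -1], [0, 0, 0.003, 0, 1], [0, 0, 0.003, 0, 1], [0, 0, 0.003, 0, 1], [0, 0, 0.003, 0, 1], [0, 0, 0.003, 0, 1], [0, 0, 0.003, 0, 1], [0, 0, 0.003, 0, 1], [0, 0, 0.003, 0, 1], [0, 0, 0.003, 0, 1]]
  squeeze: 80

```text
clock: 4.75
position: [0.4508, -0.1466, 0.0149]
ee_rot: [0.001, 0.633, 0.775, 0.0]
contact_force: [2.1, 1.3, 4.1]
width: 0.0129
gripper_force: 78.9
```

move_arm:
  deltas:
    - [[0, 0, -0.29, 0, 1], [0, 0, -0.29, 0, 1], [0, 0, -0.29, 0, 1], [0, 0, -0.29, 0, 1], [0, 0, -0.29, 0, 1], [0, 0, -0.29, 0, 1]]

```text
clock: 5.35
position: [0.4512, -0.1473, 0.2501]
ee_rot: [0.004, 0.632, 0.775, 0.001]
contact_force: [0.7, -0.1, -4.5]
width: 0.0133
gripper_force: 79.9
```

move_arm:
  deltas:
    - [[0.489, 0.209, 0, 0.611, 1], [0.489, 0.209, 0, 0.611, 1], [0.489, 0.209, 0, 0.611, 1], [0.489, 0.209, 0, 0.611, 1], [0.489, 0.209, 0, 0.611, 1], [0.489, 0.209, 0, 0.611, 1], [0.489, 0.209, 0, 0.611, 1], [0.489, 0.209, 0, 0.611, 1], [0.489, 0.209, 0, 0.611, 1], [0.489, 0.209, 0, 0.611, 1], [0.489, 0.209, 0, 0.611, 1], [0.489, 0.209, 0, 0.611, 1]]

```text
clock: 6.55
position: [0.5337, 0.2698, 0.2429]
ee_rot: [0.001, 0.97, 0.245, -0.004]
contact_force: [0.3, -0.5, -3.3]
width: 0.0129
gripper_force: 79.6
```

```bash
python3 w.py w3
```

```text
6.55 [0.5337 0.2698 0.2429] q [ 3.520e-01  3.130e-01  1.442e+00 -1.000e-03  1.394e+00  1.429e+00] yawY -61.67 zax [-0.007 -0.004 -1.   ] F [ 0.3 -0.5 -3.3] 0.012873930429174379 79.57843065261841
wood 10660 [405.2 149.4] [362  36  85 236] [0.5976 0.1924] [array([584.4, 184.3]), array([261.6,  92.2]), np.float64(28.5)]
wood 10435 [228.  148.8] [188  36  82 235] [0.5063 0.3629] [array([492.2, 356.3]), array([260.2,  89. ]), np.float64(28.4)]
wood 236 [618.1  54.4] [607  39  30  37] [0.7949 0.0491] [array([795. ,  48.1]), array([13.1, 43.6]), np.float64(88.3)]
bright 20997 [315.5 106.4] [232   0 137 255] [0.5889 0.299 ] [array([550.7, 296.8]), array([295.1, 145.5]), np.float64(28.4)]
bright 8652 [39.2 79.1] [  0   0  80 169] [0.47   0.5987] [array([452.4, 594.5]), array([205.4,  99.5]), np.float64(12.8)]
bright 8450 [487.1 189.9] [422 100 199 164] [0.6064 0.0644] [array([595.4,   5.5]), array([355.2, 140.1]), np.float64(89.7)]
bright 2286 [105.9 278.2] [ 27 220 160  95] [0.2559 0.4485] [array([254.4, 453.9]), array([235.6,  66.1]), np.float64(88.6)]
```

View pics/w3.png

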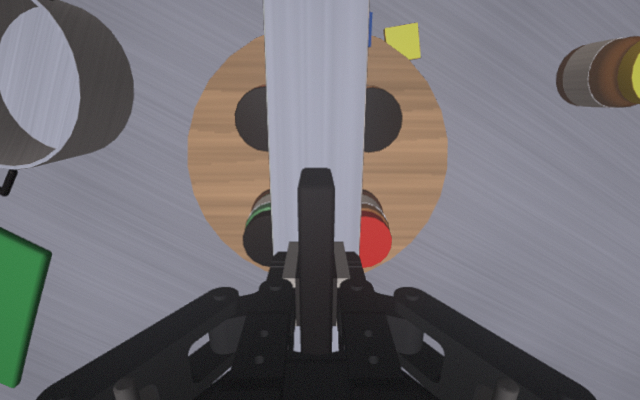

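The bar is held straight over the carousel. The disk spans columns 188-447, with the red lid at (375,240) on the right and a blue cradle corner at (370,28). I'll check the centring with a circle fit.

```bash
cat > d.py <<'E'
from h import *
s=manip.get_state();C=cam('wrist',s);print(np.round(s['position'],4))
im=cv2.imread('pics/w3.png')[:,:,::-1].copy();M=masks(im)['wood'];b=blobs(M,5000)
pts=[]
for v in range(60,245,3):
    for k,f in((0,np.max),(1,np.min)):
        xs=np.where(b[k][3][v])[0]
        if len(xs): pts.append((f(xs),v))
pts=np.array(pts,float)
for it in range(4):
    P=plane(C,pts,.036)[:,:2];A=np.c_[2*P,np.ones(len(P))];q=np.linalg.lstsq(A,(P**2).sum(1),rcond=None)[0];r=np.sqrt(q[2]+q[:2]@q[:2]);e=np.hypot(*(P-q[:2]).T)-r;pts=pts[abs(e)<max(.003,2*e.std())]
print(q[:2],r,len(pts),e.std())
E
python3 d.py
```

```text
[0.534  0.2692 0.2437]
[0.5379683  0.26870338] 0.14236274489776019 124 0.0005057146148153317
```

move_arm:
  deltas:
    - [[0.003, 0.001, 0.1, 0, 1], [0.003, 0.001, 0.1, 0, 1], [0.003, 0.001, 0.1, 0, 1], [0.003, 0.001, 0.1, 0, 1], [0.003, 0.001, 0.1, 0, 1], [0.003, 0.001, 0.1, 0, 1]]

```text
clock: 7.2
position: [0.5394, 0.271, 0.1688]
ee_rot: [-0.0, 0.97, 0.244, 0.002]
contact_force: [0.2, 0.8, -3.7]
width: 0.0128
gripper_force: 79.4
```

```bash
python3 - <<'E'
from h import *
a=manip.get_image('scene');b=manip.get_image('side')
s=manip.get_state();print(np.round(s['position'],4),s['ee_rot'],np.round(s['contact_force'],1))
a=cv2.resize(a[175:285,325:445],None,fx=3.3,fy=3.3,interpolation=2);b=cv2.resize(b[195:305,250:375],None,fx=3.2,fy=3.2,interpolation=2)
o=np.zeros((370,800,3),np.uint8);o[:a.shape[0],:a.shape[1]]=a;o[:b.shape[0],398:398+b.shape[1]]=b;cv2.imwrite('pics/c2.png',o[:,:,::-1])
E
```

```text
[0.5388 0.271  0.1682] [-1.80760094e-04  9.69846828e-01  2.43710508e-01  1.51176507e-03] [ 0.1 -0.5 -3.6]
```

View pics/c2.png

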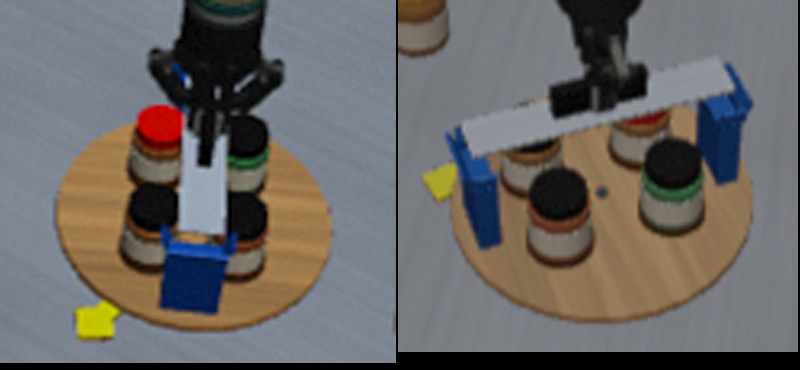

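The views show the bar level just above both cradles and in line with them. I'll lower it gently.

move_arm:
  deltas:
    - [[-0.002, 0.0, 0.008, 0, 1], [-0.002, 0.0, 0.016, 0, 1], [-0.002, 0.0, 0.025, 0, 1], [-0.002, 0.0, 0.025, 0, 1], [-0.002, 0.0, 0.025, 0, 1], [-0.002, 0.0, 0.025, 0, 1]]

```text
clock: 7.9
position: [0.5369, 0.2702, 0.1466]
ee_rot: [-0.0, 0.97, 0.244, 0.0]
contact_force: [0.2, -0.4, -4.4]
width: 0.0129
gripper_force: 79.5
```

move_arm:
  deltas:
    - [[0, 0, 0.004, 0, 1], [0, 0, 0.008, 0, 1], [0, 0, 0.011, 0, 1], [0, 0, 0.013, 0, 1], [0, 0, 0.014, 0, 1], [0, 0, 0.014, 0, 1], [0, 0, 0.014, 0, 1]]

```text
clock: 8.6
position: [0.5367, 0.2701, 0.1354]
ee_rot: [-0.0, 0.97, 0.244, 0.0]
contact_force: [-0.1, 0.6, -4.0]
width: 0.013
gripper_force: 79.5
```

move_arm:
  deltas:
    - [[0, 0, 0.001, 0, 1], [0, 0, 0.002, 0, 1], [0, 0, 0.003, 0, 1], [0, 0, 0.003, 0, 1], [0, 0, 0.003, 0, 1]]

```text
clock: 9.1
position: [0.5366, 0.2701, 0.1329]
ee_rot: [-0.0, 0.97, 0.244, 0.0]
contact_force: [0.2, 0.6, -3.6]
width: 0.0131
gripper_force: 79.8
```

move_arm:
  deltas:
    - [[0, 0, 0.001, 0, 1], [0, 0, 0.001, 0, 1], [0, 0, 0.002, 0, 1], [0, 0, 0.002, 0, 1], [0, 0, 0.002, 0, 1]]

```text
clock: 9.6
position: [0.5367, 0.2701, 0.1328]
ee_rot: [-0.0, 0.97, 0.244, 0.001]
contact_force: [-3.1, -0.4, 6.3]
width: 0.0128
gripper_force: 81.4
```

The bar is seated, with about 10 N of contact. I'll turn it anticlockwise as seen from above, in stages.

move_arm:
  deltas:
    - [[0, 0, 0, -0.02, 1], [0, 0, 0, -0.06, 1], [0, 0, 0, -0.1, 1], [0, 0, 0, -0.14, 1], [0, 0, 0, -0.18, 1], [0, 0, 0, -0.22, 1], [0, 0, 0, -0.26, 1], [0, 0, 0, -0.3, 1], [0, 0, 0, -0.34, 1], [0, 0, 0, -0.37, 1], [0, 0, 0, -0.39, 1], [0, 0, 0, -0.4, 1]]

```text
clock: 10.8
position: [0.5381, 0.2688, 0.1329]
ee_rot: [0.002, 0.786, 0.618, 0.001]
contact_force: [-0.1, -5.0, 5.6]
width: 0.0128
gripper_force: 81.0
```

move_arm:
  deltas:
    - [[0, 0, 0, -0.03, 1], [0, 0, 0, -0.07, 1], [0, 0, 0, -0.12, 1], [0, 0, 0, -0.17, 1], [0, 0, 0, -0.22, 1], [0, 0, 0, -0.27, 1], [0, 0, 0, -0.32, 1], [0, 0, 0, -0.37, 1], [0, 0, 0, -0.42, 1], [0, 0, 0, -0.46, 1], [0, 0, 0, -0.48, 1], [0, 0, 0, -0.49, 1]]

```text
clock: 12.0
position: [0.5392, 0.27, 0.1329]
ee_rot: [0.003, 0.382, 0.924, 0.001]
contact_force: [4.3, -2.3, 4.8]
width: 0.0132
gripper_force: 80.9
```

```bash
cat > f.py <<'E'
from h import *
import sys
s=manip.get_state();w=manip.get_image('wrist');C=cam('wrist',s);ims={'wrist':w,'scene':manip.get_image('scene'),'side':manip.get_image('side')}
q=s['ee_rot'];print(s['clock'],np.round(s['position'],4),'yawY',2*np.degrees(np.arctan2(q[2],q[1]))-90,np.round(s['contact_force'],1),np.round(s['moment'],2))
for n in ims:
    CC=C if n=='wrist' else cam(n);h=cv2.cvtColor(ims[n],cv2.COLOR_RGB2HSV);H,S,V=[h[...,i] for i in range(3)]
    cv2.imwrite(f'pics/{n}_{sys.argv[1]}.png',ims[n][:,:,::-1])
    R=((H<6)|(H>174))&(S>120)&(V>60);Y=(H>22)&(H<36)&(S>120)&(V>60)
    for k,m,z in(('red',R,.112),('yel',Y,.008)):
        for b in blobs(m,30):
            (u,v),r=cv2.minEnclosingCircle(np.argwhere(b[3])[:,::-1].astype(np.int32))
            X=plane(CC,[(u,v)],z)[0] if k=='red' else plane(CC,[b[1]],z)[0]
            d=X[:2]-[.537,.2698]
            if np.hypot(*d)<.21: print(n,k,b[0],b[1].round(1),(round(u,1),round(v,1),round(r,1)),X.round(4),'rad %.4f ang %.2f'%(np.hypot(*d),np.degrees(np.arctan2(d[1],d[0]))))
E
python3 f.py f1
```

```text
12.0 [0.5392 0.27   0.1329] yawY 45.061272938577844 [ 4.3 -2.3  4.8] [-0.3 -0.3 -0.1]
wrist red 495 [386.9 285. ] (388.5, 283.0, 21.7) [0.5828 0.2812 0.112 ] rad 0.0472 ang 14.02
wrist red 32 [424.4 336. ] (423.5, 336.5, 4.5) [0.6268 0.2718 0.112 ] rad 0.0898 ang 1.27
scene red 189 [372.  237.5] (371.7, 237.7, 8.2) [0.6169 0.2645 0.112 ] rad 0.0801 ang -3.79
scene yel 119 [353.7 271.7] (354.5, 271.8, 7.5) [0.6977 0.254  0.008 ] rad 0.1615 ang -5.63
side red 225 [290.7 235.1] (290.7, 234.9, 8.8) [0.6079 0.2663 0.112 ] rad 0.0710 ang -2.80
side yel 79 [263.3 251.3] (263.9, 251.2, 6.1) [0.7028 0.2533 0.008 ] rad 0.1666 ang -5.68
```

View pics/wrist_f1.png

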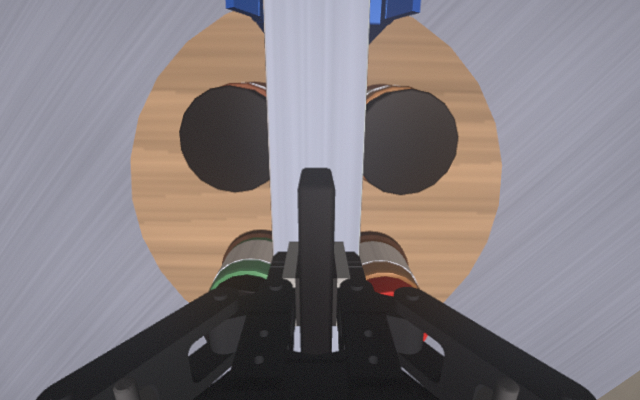

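The wrist view shows the bar between the blue cradle walls at (245,5) and (395,10), with black lids at about (231,138) and (411,143) and the red one under the gripper's right finger. I'll fit the lids to get the carousel angle.

```bash
cat > g.py <<'E'
from h import *
import sys
s=manip.get_state();C=cam('wrist',s);im=cv2.imread(f'pics/wrist_{sys.argv[1]}.png');V=cv2.GaussianBlur(im,(3,3),0).max(2)
def fit(P):
    for i in range(5):
        A=np.c_[2*P,np.ones(len(P))];q=np.linalg.lstsq(A,(P**2).sum(1),rcond=None)[0];r=np.sqrt(q[2]+q[:2]@q[:2]);e=abs(np.hypot(*(P-q[:2]).T)-r);P=P[e<max(.0007,2*e.std())]
    return q[:2],r,len(P)
c=[]
for roi,side in(((170,75,266,200),np.min),((370,75,470,200),np.max)):
    b=blobs(V<85,2000,roi)[0][3]
    pts=[(side(np.where(b[v])[0]),v) for v in range(100,190) if b[v].any()]
    o,r,n=fit(plane(C,pts,.112)[:,:2]);print(o,r,n);c.append(o)
d=c[1]-c[0];print('sep',np.hypot(*d));y=np.degrees(np.arctan2(d[1],d[0]))  # along tool y
print('across angle',y,'red facing angle',y-90+38.02)
ax=np.array([np.cos(np.radians(y+90)),np.sin(np.radians(y+90))]);print('axis',(c[0]+c[1])/2-.055*ax)
E
python3 g.py f1
```

```text
[0.46812938 0.27929743] 0.02549069877659421 90
[0.52930833 0.33841538] 0.02541494891735183 90
sep 0.08507523541785644
across angle 44.01847252589789 red facing angle -7.961527474102105
axis [0.53693782 0.26930503]
```

move_arm:
  deltas:
    - [[0, 0, 0, -0.005, 1], [0, 0, 0, -0.01, 1], [0, 0, 0, -0.01, 1], [0, 0, 0, -0.01, 1], [0, 0, 0, -0.01, 1], [0, 0, 0, -0.01, 1]]

```text
clock: 12.75
position: [0.5392, 0.27, 0.1329]
ee_rot: [0.003, 0.373, 0.928, 0.001]
contact_force: [4.0, -2.1, 6.1]
width: 0.0128
gripper_force: 81.0
```

```bash
python3 f.py f2; python3 g.py f2
```

```text
12.75 [0.5392 0.27   0.1329] yawY 46.20424709165363 [ 4.  -2.1  6.1] [-0.36 -0.35  0.05]
wrist red 494 [387. 285.] (389.0, 283.0, 22.2) [0.5828 0.2823 0.112 ] rad 0.0475 ang 15.33
wrist red 30 [424.4 336.1] (424.5, 337.0, 4.3) [0.6275 0.2738 0.112 ] rad 0.0906 ang 2.52
scene red 193 [372.4 237.9] (372.1, 237.8, 8.1) [0.6162 0.2657 0.112 ] rad 0.0793 ang -2.96
scene yel 119 [353.7 271.7] (354.5, 271.8, 7.5) [0.6977 0.254  0.008 ] rad 0.1615 ang -5.63
side red 226 [290.4 235.5] (290.7, 235.3, 9.0) [0.6077 0.2683 0.112 ] rad 0.0707 ang -1.24
side yel 79 [263.3 251.3] (263.9, 251.2, 6.1) [0.7028 0.2533 0.008 ] rad 0.1666 ang -5.68
[0.46796651 0.27771063] 0.02552369375391699 90
[0.5278987  0.33834123] 0.025247251119610913 90
sep 0.08525219292566358
across angle 45.33190687527015 red facing angle -6.648093124729847
axis [0.53704811 0.26936099]
```

```bash
python3 - <<'E'
import cv2,numpy as np
a=cv2.imread('pics/scene_f2.png')[175:285,325:445];b=cv2.imread('pics/side_f2.png')[195:305,250:375]
a=cv2.resize(a,None,fx=3.3,fy=3.3,interpolation=2);b=cv2.resize(b,None,fx=3.2,fy=3.2,interpolation=2)
o=np.zeros((370,800,3),np.uint8);o[:a.shape[0],:a.shape[1]]=a;o[:b.shape[0],398:398+b.shape[1]]=b;cv2.imwrite('pics/c3.png',o)
E
```

```text
(no output)
```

View pics/c3.png

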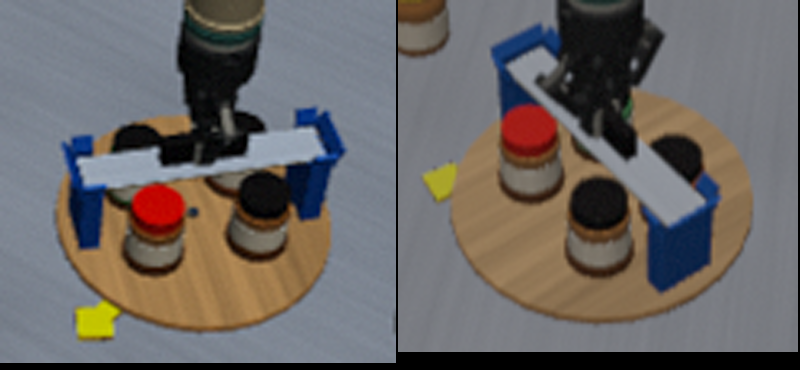

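Both views show the bar down in both cradles and the red jar on the line from the axis to the arrow. I'm handing it in.

```bash
python3 -c "
from rig import manip
print(manip.sign_off())"
```

```text
the job is handed in; nothing more can be done
None
```

Job handed in at about 13 s: the bar lies flat in both cradles, the red-lidded jar faces the pointer to within my measurement error (roughly 1°), and the gripper is still closed on the bar's grip.

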